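# Pump the ratchet mould clamp tight

### The job

Clamp the two plaster mould halves for casting: take hold of the red upright grip and pump the ratchet lever in full strokes, one tooth each, until the strokes turn heavy and the halves are squeezed firmly together, then stop: the plaster cracks if you force it on. Bring the lever back to its rest stop and let go, leaving the halves standing upright and the cup, the jar and the brush alone.

Things in the scene. Friction and masses are not known exactly. Their poses are not given: they have to be found in the camera images.
- clamp: blue bench clamp for plaster moulds, fixed, base plate 150 x 370 x 15 mm. Origin on the table under the ratchet wheel's axis; y points along the bed from the grey ratchet head (120 x 125 mm, 67 mm high) to the mould halves, x away from the lever's side. The flat toothed wheel on the head (12 teeth, 94 mm across) drives the jaw; a holding pawl keeps it from turning back.
- jaw_face (a point): centre of the aluminium jaw's pressing face, at first 90 mm from the clamp's origin along its y. Each tooth drives it 7.9 mm towards +y and it never goes back; it pushes both halves along the bed to the yellow sprung pad.
- pad_place (a point): fixed point on the clamp, 180 mm from its origin along y. A set screw puts the yellow sprung pad's face 0 to 30 mm beyond it; how far is not measured. Once the halves meet the pad it gives way under them, and each further tooth adds about 50 N of squeeze (6.7 N per mm of pad travel). Firm is 50 to 100 N, got after 3 to 7 full strokes (the first is always free); above 130 N the plaster cracks.
- lever (a joint): angle of the ratchet lever about the wheel's vertical axis (rad): 0 at its rest stop, grows counter-clockwise seen from above, far stop at 0.74. Starts at 0 to 0.4, stays where left. From rest (below 0.03) a stroke has 0.10 of dead play, turns the wheel, and the tooth is caught by 0.67 to 0.68 under load; swinging back to rest (about 2 N) picks up the next tooth.
- lever_grip (a point): centre of the red upright round grip, 24 mm diameter, 62 mm tall (31 mm above and below), 128 mm above the table, 120 mm from the axis; under it a 32 mm collar and the 24 mm wide arm, its top 91 mm above the table. At joint 0 it lies from the axis along the clamp's -x, turned 0.32 rad towards +y; strokes go towards the clamp's -y. Turning in a hand that keeps its heading, it drags (to 3 N).
- lever_pivot (a point): point on the vertical axis of lever and wheel, at the height of the grip's centre. Push needed at the grip, across the lever, near a stroke's end (0.70), read standing there after creeping forward: about 1 to 3 N while the halves slide freely, 5 N at 30 N of squeeze, 7 N at 50 N, 9.5 N at 70 N, 13 N at 100 N. The far stop adds to it.
- mould_near: plaster mould half next to the jaw, 70 x 38 x 60 mm (clamp x, y, z), 0.22 kg, standing loose on the bed (15 mm above the table) between low aluminium side rails. Origin at the centre of its underside.
- mould_far: the other plaster mould half, the same size, on the sprung pad's side; at first a gap of 4 to 9 mm parts it from the near half. Origin at the centre of its underside.
- cup: terracotta cup, 76 mm wide, 80 mm tall, on the table; a bystander. Origin at the centre of its underside.
- jar: blue ceramic jar with a white lid, 64 mm wide, 95 mm tall, on the table; a bystander. Origin at the centre of its underside.
- brush: paint brush lying on the table along its x axis; a bystander.
Not all that is in view belongs to the job. What is shaped like the mould_near but yellow is not meant.

How it is judged (in metres and radians):
On the way:
1. the lever swung out has squeezed the halves together with more than 28 N (contact force between mould_near and mould_far above 28 N and value of joint lever above 0.4 rad), for 0.1 s.
At the end, for the whole second after the job is handed in: The ratchet holds the two mould halves pressed together with 28 to 115 N, both upright (within 0.1 rad) and at rest, and the lever is released within 0.08 rad of its rest stop (contact force between mould_near and mould_far between 28 and 115 N and value of joint lever below 0.08 rad and angle between each of mould_near, mould_far's own z axis and vertical below 0.1 rad and linear speed of each of mould_far, mould_near below 0.01 m/s); the robot touches nothing.
It fails at once if the mould halves are pressed together with more than 130 N: the plaster cracks (contact force between mould_near and mould_far above 130 N).
It fails at once if the cup is shifted by more than 30 mm (distance of cup from where it was at the start of the episode above 0.03 m).
It fails at once if the jar is shifted by more than 30 mm (distance of jar from where it was at the start of the episode above 0.03 m).
It fails at once if the brush is shifted by more than 30 mm (distance of brush from where it was at the start of the episode above 0.03 m).
It also fails if it takes over 72 s, if anything falls off the work surface, if the arm or the gripper's body presses on something with over 40 N, if the wrist force passes 120 N, or if a joint passes its speed limit or range.

### The arm

A 6-joint arm with a two-finger parallel gripper is mounted at the origin on the work surface. World frame = base frame: x ahead of the robot, y to its left, z up, the work surface at z = 0. Lengths are in mm, angles in rad, forces in N, time in s.
With the tool pointing down it reaches from about 275 to 750 mm from the base axis. Payload 10.2 kg.
Tool frame: the origin (TCP) lies at the very end of the fingers, on their centre line; the grasp point (between the pads) lies 19 mm behind it; x points along the fingers, y is the direction in which the jaws open and shut, and the axes are right-handed (so a half turn about x gives the same grasp; the last joint's range is limited). The gripper opens to 85 mm and grips with 20 to 120 N. Pads are 22 mm wide; open, the fingers measure 114 mm over their backs; the gripper's body (76 mm by 85 mm) begins 54 mm behind the grasp point. The pads swing forward as they close: fully open they stand 13 mm farther back than shut.
Start: joints at [-1.341, 0.313, 1.498, -0, 1.331, -0.223], TCP at [229.668, -472.105, 231.294] pointing down, gripper open.
Joint ranges: [-2.94, 2.94], [-0.97, 2.17], [0.19, 2.56], [-1.23, 4.37], [0.02, 3.11], [-2.88, 2.88]. Speed limits (rad/s): [2.39, 2.39, 3.01, 3.14, 3.14, 3.14].

### API

Orientations are given as a unit quaternion [w, x, y, z].
In Python, from rig import ctrl, viewer, order gives the robot as it stands. The module is installed in compiled form; this text tells all that it offers.
- The arm moves only by the tool carry_out, never from a script. Its argument "deltas" is a list of rows, each a list of 7 numbers: the gripper command: -1 is fully open, 1 is shut, values between are in proportion, then the shift along the tool's x, y, z in mm, then the turn, a rotation vector about the tool's x, y, z in degrees. A call has exactly 5 rows; each row is the pose to reach, as a shift and turn from the pose commanded when the call began, along the tool's axes at that moment; what a row does not reach only later rows make up. A row lasts 1/8 s, in which the tool goes at most 62.5 mm and 10.7 degrees, less where a joint would pass 70% of its speed; a pose out of reach is approached as far as the arm can. A call with a gripper value outside its range is refused whole. The fingers move at their own pace and stop on an object; "newtons" is the grip in N (left out, the last holds). Time passes only in rows, so rows that repeat a pose let the fingers close, or fill a call up. It gives the time, the measured TCP pose, the force and the opening at its end, in the units of the state.
- ctrl.sense(): the state, without advancing time (a new reading comes with each control period).
- viewer.capture(name): name is "scene" or "top" or "wrist"; returns the picture (400x640x3 uint8, red, green, blue); there is no depth.
- viewer.calibration(name): a dict with "fx", "fy", "cx", "cy" (pixels), "xyz" and "attitude" of the camera in the world; the wrist camera has in their place "T_tool_cam" (4x4, takes a point from camera to tool coordinates, whose origin is the TCP and whose axes are the tool frame's). Camera axes: x right, y down, z forward; pixel columns grow to the right and rows downward; lengths in mm; the calibration is good to about 2 mm. The wrist camera is an equidistant fisheye: a pixel r from the principal point sees the ray r / f radians off the axis. A picture is of the moment at which its call begins: read the wrist's pose just before it. calibration takes no time and is no camera call.
- order.finish_job(): hands the job in, once; it reports no verdict.
The state is a dict: "time_s": time; "joints": joint angles; "dq": joint speeds; "tau": joint torques, N m; "eef_pos": TCP position; "ee_rot": TCP orientation; "force": force on the tool from outside, world axes, zero at the start; "wrist_torque": the same for the moment, N m; "grip_width": opening from 0.0 (shut) to 1.0 (fully open).
Only numpy, scipy, OpenCV 4.12 (cv2) and the standard library are available. Lean on these libraries where they do the work, as an engineer would, in place of code of your own. Each camera call takes 0.05 s, during which the arm holds its last target. There are 200 camera calls.

## Working session

There is one attempt and no reset: what is moved stays moved. The work goes in short steps, Python scripts to look and compute and a tool call to move; the robot and the scene stay as the last step left them, time stands still between calls to the robot, and variables do not carry over. Pictures are saved under pics/ and viewed, about 8 in all and at most 12, crops included, and the job is handed in when it is done.

Besides the shell and the picture viewer there is one more tool, called after "Request:" by a JSON object that holds its "fn" and its "kwargs", one argument or row to a line. carry_out: Moves the arm, as the interface text tells. Its arguments: {"type":"object","properties":{"deltas":{"type":"array"},"newtons":{"type":"number"}},"required":["deltas"]}

```bash
mkdir -p pics; python3 - <<'E'
from rig import ctrl, viewer, order
import cv2,numpy as np
for n in("top","scene"):
    im=viewer.capture(n); cv2.imwrite(f"pics/{n}0.png",im[:,:,::-1]); print(n,viewer.calibration(n))
print(viewer.calibration("wrist")); print(ctrl.sense())
E
```

```text
top {'fx': 405.9538377020169, 'fy': 405.9538377020169, 'cx': 315.9606964329468, 'cy': 198.83925091262614, 'xyz': array([521.50528764, -22.92560116, 971.59221113]), 'attitude': array([-0.03339912,  0.71030869, -0.70167912,  0.0446372 ])}
scene {'fx': 370.86001340910883, 'fy': 370.86001340910883, 'cx': 318.3899585511436, 'cy': 196.11159158426875, 'xyz': array([1103.1708538 , -408.71345638,  689.08512253]), 'attitude': array([-0.3712867 ,  0.82318102,  0.39061758, -0.17870953])}
{'fx': 309.70691628693146, 'fy': 309.70691628693146, 'cx': 316.29594257441556, 'cy': 198.15570271276007, 'T_tool_cam': array([[ 4.97314639e-04, -3.05314078e-01,  9.52251577e-01,
        -1.42326985e+02],
       [ 9.99999800e-01, -2.20283080e-04, -5.92879107e-04,
         9.00221252e-01],
       [ 3.90779249e-04,  9.52251682e-01,  3.05313907e-01,
        -7.82390107e+01],
       [ 0.00000000e+00,  0.00000000e+00,  0.00000000e+00,
         1.00000000e+00]])}
{'time_s': 0.1, 'joints': array([-1.34138095e+00,  3.13373524e-01,  1.49833206e+00,  2.05545698e-06,
        1.33097990e+00, -2.23412518e-01]), 'dq': array([ 0.00054875, -0.00095706, -0.00407791,  0.00019299,  0.00112678,
       -0.00083473]), 'tau': array([ 3.29586714e-03, -4.12897468e+01, -2.60141498e+01, -2.14066563e-04,
        2.95606675e-03, -2.90946808e-06]), 'eef_pos': array([ 229.62647667, -471.88101914,  230.81373472]), 'ee_rot': array([-0.15834791, -0.68905925, -0.15912066,  0.68906016]), 'force': array([-0.64121897,  0.78610422, -0.05794204]), 'wrist_torque': array([ 0.01671863, -0.02026776,  0.01061646]), 'grip_width': 1.0020560318836655}
```

View pics/top0.png

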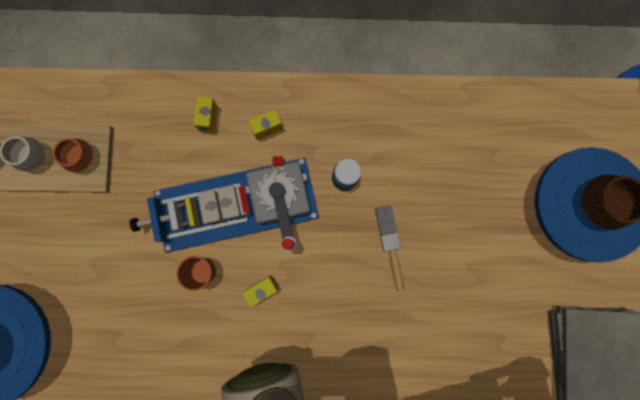

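View pics/scene0.png

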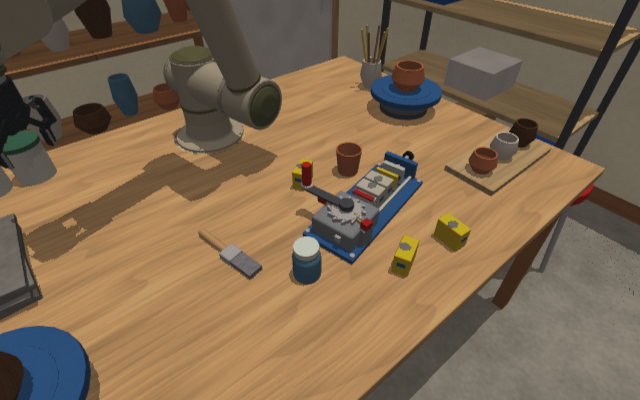

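Top view: the clamp lies at about (155–315, 160–250) px. Its ratchet head is on the right, with the hub at (277,190). The red upright grip is at (288,244), the mould halves at (210–232,205) and the sprung pad at about (190,210). The cup is at (196,273), the jar at (347,173) and the brush at (390,245).

Red candidates:
- (288,244): upright cylinder at the lever's end. This one fits the description, and the scene view at (307,175) agrees.
- (277,160): small knob on the head.
- (243,200): strip on the jaw.

I'll confirm with a crop.

```bash
cat > h.py <<'E'
import cv2,numpy as np
from rig import ctrl, viewer, order
from scipy.spatial.transform import Rotation as R
def rot(q): return R.from_quat([q[1],q[2],q[3],q[0]])
def ray(n,u,v):
    c=viewer.calibration(n); d=np.array([(u-c['cx'])/c['fx'],(v-c['cy'])/c['fy'],1.])
    return np.array(c['xyz']),rot(c['attitude']).apply(d)
def onplane(n,u,v,z):
    o,d=ray(n,u,v); return o+d*(z-o[2])/d[2]
def two(a,b):
    (o1,d1),(o2,d2)=ray('top',*a),ray('scene',*b)
    s=np.linalg.lstsq(np.c_[d1,-d2],o2-o1,rcond=None)[0]
    p,q=o1+s[0]*d1,o2+s[1]*d2; return (p+q)/2,np.linalg.norm(p-q)
def blobs(im,lo,hi,amin=15):
    h=cv2.cvtColor(im,cv2.COLOR_RGB2HSV); m=cv2.inRange(h,lo,hi)
    if lo[0]==0: m|=cv2.inRange(h,(172,lo[1],lo[2]),(180,255,255))
    n,l,s,c=cv2.connectedComponentsWithStats(m)
    return m,[(s[i].tolist(),c[i].round(1).tolist()) for i in range(1,n) if s[i][4]>=amin]
E
python3 - <<'E'
from h import *
T=cv2.imread('pics/top0.png')[:,:,::-1];S=cv2.imread('pics/scene0.png')[:,:,::-1]
for n,I in(('top',T),('scene',S)):
    m,b=blobs(I,(0,190,90),(4,255,255)); print(n,[x for x in b if 130<x[1][0]<460 and x[1][1]>130])
m,_=blobs(T,(100,150,40),(125,255,255)); m[:, :145]=0;m[:,325:]=0;m[:150]=0;m[260:]=0
r=cv2.minAreaRect(cv2.findNonZero(m)); print(r)
bp=np.array([onplane('top',*p,15)[:2] for p in cv2.boxPoints(r)]);print(bp.round())
print('hub',onplane('top',277,190,98),'grip',onplane('top',288,244,159))
for nm,u,v,z in(('cup',196,273,40),('jar',347,173,95)):print(nm,onplane('top',u,v,z).round())
c=np.hstack([cv2.resize(T[140:260,140:320],None,fx=2.2,fy=2.2),cv2.resize(S[140:260,270:430],None,fx=2.2,fy=2.2)])
cv2.imwrite('pics/c1.png',c[:,:,::-1])
E
```

```text
top [([274, 157, 9, 8, 65], [277.6, 160.6]), ([240, 187, 8, 25, 99], [243.6, 199.0]), ([283, 240, 10, 9, 73], [287.6, 243.9])]
scene [([302, 162, 9, 6, 40], [305.8, 164.6]), ([353, 189, 21, 12, 72], [363.1, 194.5]), ([361, 219, 11, 8, 51], [366.2, 222.2])]
((231.35879516601562, 205.64028930664062), (60.506744384765625, 163.0201873779297), 77.6609115600586)
[[635. 365.]
 [724.  -9.]
 [583. -42.]
 [497. 327.]]
hub [636.6129221   48.37451632  98.        ] grip [520.65344363  19.20186315 159.        ]
cup [453. 231.  40.]
jar [ 677. -104.   95.]
```

View pics/c1.png

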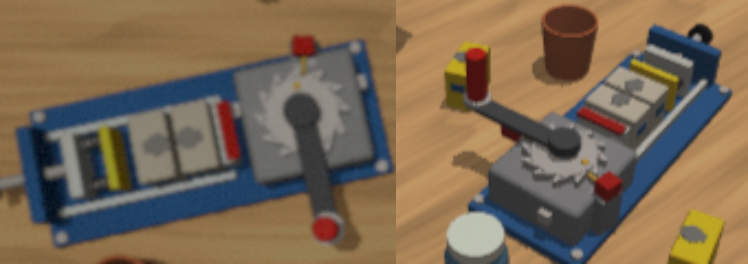

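```bash
cat >> h.py <<'E'
P=np.array([636.6,48.4]); A0=np.pi-.085   # pivot, grip bearing at joint 0
def target(th,z,flip=1):
    a=A0+th; p=np.r_[P+120*np.array([np.cos(a),np.sin(a)]),z]
    y=flip*np.array([-np.sin(a),np.cos(a),0]); x=np.array([0,0,-1.]); 
    return p,R.from_matrix(np.c_[x,y,np.cross(x,y)])
def rel(p,r,s=None):
    s=s or ctrl.sense(); r0=rot(s['ee_rot'])
    return r0.inv().apply(p-s['eef_pos']).round(1),np.degrees((r0.inv()*r).as_rotvec()).round(1)
E
python3 - <<'E'
from h import *
print(rot(ctrl.sense()['ee_rot']).as_matrix().round(3))
for f in(1,-1):
    p,r=target(.33,230,f); print(f,p.round(1),rel(p,r),r.as_matrix().round(2).tolist())
E
```

```text
[[-0.     0.438 -0.899]
 [ 0.001 -0.899 -0.438]
 [-1.    -0.001 -0.   ]]
1 [520.2  19.3 230. ] (array([   1.3, -314.5, -476.2]), array([11.9, -0. ,  0.1])) [[-0.0, 0.24, -0.97], [0.0, -0.97, -0.24], [-1.0, 0.0, 0.0]]
-1 [520.2  19.3 230. ] (array([   1.3, -314.5, -476.2]), array([-1.681e+02, -1.000e-01, -0.000e+00])) [[0.0, -0.24, 0.97], [0.0, 0.97, 0.24], [-1.0, 0.0, 0.0]]
```

Request:
{"fn": "carry_out", "kwargs": {
  "deltas": [
    [-1,0,-31,-48,0,0,0],
    [-1,0,-63,-95,0,0,0],
    [-1,0,-94,-143,0,0,0],
    [-1,0,-126,-190,0,0,0],
    [-1,0,-157,-238,0,0,0]
  ],
  "newtons": 40
}}

```text
time_s: 0.72
eef_pos: [375.5, -225.1, 231.2]
ee_rot: [-0.159, -0.689, -0.159, 0.689]
force: [0.1, -1.1, -0.2]
grip_width: 1.002
```

Request:
{"fn": "carry_out", "kwargs": {
  "deltas": [
    [-1,0,-35,-50,3,0,0],
    [-1,0,-70,-100,6,0,0],
    [-1,0,-105,-150,9,0,0],
    [-1,0,-140,-200,12,0,0],
    [-1,0,-157,-238,12,0,0]
  ]
}}

```text
time_s: 1.35
eef_pos: [520.9, 21.1, 231.1]
ee_rot: [-0.086, -0.702, -0.086, 0.702]
force: [-0.6, -0.9, 0.5]
grip_width: 0.999
```

```bash
python3 - <<'E'
from h import *
s=ctrl.sense(); im=viewer.capture('wrist'); cv2.imwrite('pics/w1.png',im[:,:,::-1])
m,b=blobs(im,(0,190,60),(4,255,255)); print(b)
print(s['time_s'],s['eef_pos'],s['joints'].round(2),s['force'],rel(*target(.33,230),s))
T=viewer.calibration('wrist')
c=T;M=np.array(T['T_tool_cam']); r0=rot(s['ee_rot'])
for st,(u,v) in b:
    d=np.array([u-c['cx'],v-c['cy']]);n=np.hypot(*d);t=n/c['fx'];k=np.r_[d/n*np.sin(t),np.cos(t)]
    o=s['eef_pos']+r0.apply(M[:3,3]);k=r0.apply(M[:3,:3]@k); print((u,v),[(o+k*(z-o[2])/k[2]).round(1) for z in(128,159)])
E
```

```text
[([231, 32, 12, 57, 657], [236.4, 60.3]), ([301, 176, 29, 45, 771], [315.4, 200.3])]
1.35 [520.87320724  21.06205843 231.112893  ] [-0.18  0.31  1.51  0.    1.33  1.14] [-0.58964821 -0.90744334  0.48972425] (array([1.1, 1.5, 1.1]), array([-0.,  0.,  0.]))
(236.4, 60.3) [array([616.5, 109.3, 128. ]), array([614. , 100.4, 159. ])]
(315.4, 200.3) [array([518.7,  20.6, 128. ]), array([528.6,  22.9, 159. ])]
```

View pics/w1.png

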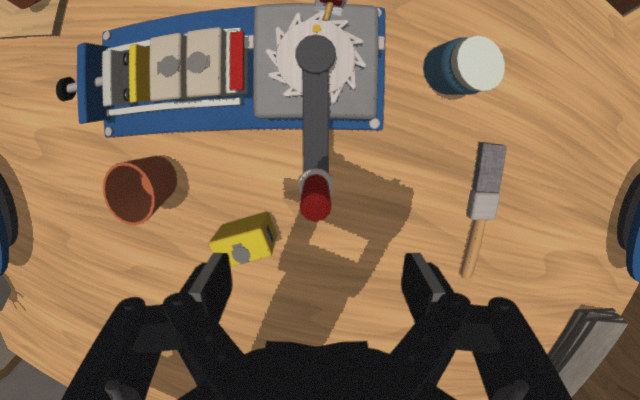

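The wrist view shows the red grip centred between the fingers at (316,200), with the lever arm straight along column 316. That agrees with the top-view estimate to about 2 mm. Next I descend and close.

Request:
{"fn": "carry_out", "kwargs": {
  "deltas": [
    [-1,40,0,0,0,0,0],
    [-1,80,0,0,0,0,0],
    [-1,105,0,0,0,0,0],
    [-1,121,0,0,0,0,0],
    [-1,121,0,0,0,0,0]
  ]
}}

```text
time_s: 2.02
eef_pos: [520.0, 18.5, 109.7]
ee_rot: [-0.086, -0.701, -0.086, 0.702]
force: [-0.3, 0.3, -0.3]
grip_width: 1.002
```

Request:
{"fn": "carry_out", "kwargs": {
  "deltas": [
    [0,0,0,0,0,0,0],
    [0.6,0,0,0,0,0,0],
    [1,0,0,0,0,0,0],
    [1,0,0,0,0,0,0],
    [1,0,0,0,0,0,0]
  ],
  "newtons": 30
}}

```text
time_s: 2.65
eef_pos: [520.5, 18.4, 110.8]
ee_rot: [0.086, 0.702, 0.086, -0.702]
force: [-1.4, 0.0, 5.7]
grip_width: 0.271
```

```bash
python3 - <<'E'
from h import *
s=ctrl.sense(); print(s['grip_width'],s['force'],s['eef_pos'])
T=viewer.capture('top');im=viewer.capture('wrist'); cv2.imwrite('pics/w2.png',np.hstack([cv2.resize(im,(480,300)),cv2.resize(T[130:270,140:330],(320,236)).copy() if 0 else cv2.resize(T[130:270,140:330],(320,300))])[:,:,::-1])
# arc rows in tool frame from an aligned pose, by angle
for d in (.15,.3,.37,.45,.55,.60,.70): print(d,'deg',round(np.degrees(d),1),'y',round(120*np.sin(d),1),'z',round(-120*(1-np.cos(d)),1))
E
```

```text
0.2711344107928881 [-1.44228212  0.01859332  5.68613441] [520.50019578  18.42622411 110.7650291 ]
0.15 deg 8.6 y 17.9 z -1.3
0.3 deg 17.2 y 35.5 z -5.4
0.37 deg 21.2 y 43.4 z -8.1
0.45 deg 25.8 y 52.2 z -11.9
0.55 deg 31.5 y 62.7 z -17.7
0.6 deg 34.4 y 67.8 z -21.0
0.7 deg 40.1 y 77.3 z -28.2
```

View pics/w2.png

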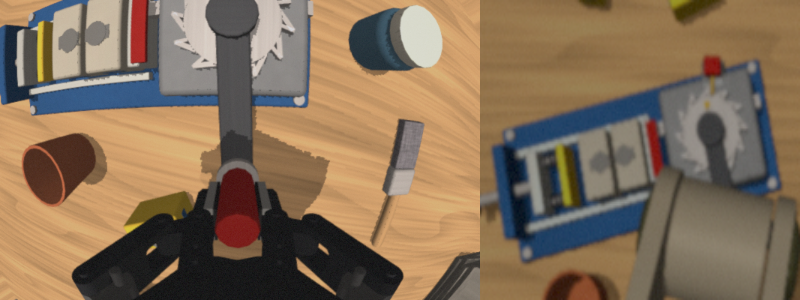

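Request:
{"fn": "carry_out", "kwargs": {
  "deltas": [
    [1,0,-7.2,-0.2,3.4,0,0],
    [1,0,-14.3,-0.9,6.9,0,0],
    [1,0,-21.4,-1.9,10.3,0,0],
    [1,0,-28.5,-3.4,13.7,0,0],
    [1,0,-35.5,-5.4,17.2,0,0]
  ]
}}

```text
time_s: 3.38
eef_pos: [515.9, 54.7, 110.7]
ee_rot: [0.021, -0.706, 0.021, 0.708]
force: [-9.3, 0.6, 10.5]
grip_width: 0.273
```

Request:
{"fn": "carry_out", "kwargs": {
  "deltas": [
    [1,0,-0.6,0,0.3,0,0],
    [1,0,-1.2,0,0.6,0,0],
    [1,0,-1.8,0,0.9,0,0],
    [1,0,-2.4,0,1.1,0,0],
    [1,0,-2.4,0,1.1,0,0]
  ]
}}

```text
time_s: 4.0
eef_pos: [516.0, 57.0, 110.7]
ee_rot: [0.027, -0.706, 0.027, 0.708]
force: [-9.7, 1.1, 10.9]
grip_width: 0.273
```

```bash
cat >> h.py <<'E'
def rep():
    s=ctrl.sense(); d=s['eef_pos'][:2]-P; th=(np.arctan2(d[1],d[0])-A0)%(2*np.pi); th=(th+1)%(2*np.pi)-1
    f=rot(s['ee_rot']).inv().apply(s['force']); print('t',s['time_s'].__round__(2),'lever',round(th,3),'rad',round(np.hypot(*d),1),'F tool',f.round(1),'rel0.33',rel(*target(.33,110),s))
E
python3 -c "
from h import *
rep()"
```

```text
t 4.0 lever 0.014 rad 120.9 F tool [-10.8  -0.3   9.8] rel0.33 (array([ 0.7, 37.3, -7. ]), array([-18.4,   0.2,   0. ]))
```

Request:
{"fn": "carry_out", "kwargs": {
  "deltas": [
    [1,-0.5,-0.8,0.4,0.3,0,0],
    [1,-1,-1.6,0.8,0.6,0,0],
    [1,-1,-2.4,1,0.9,0,0],
    [1,-1,-3,1,1.1,0,0],
    [1,-1,-3,1,1.1,0,0]
  ]
}}

```text
time_s: 4.62
eef_pos: [516.2, 59.8, 110.9]
ee_rot: [0.034, -0.706, 0.034, 0.707]
force: [0.5, -0.2, -6.6]
grip_width: 0.271
```

```bash
python3 -c "
from h import *
rep()"
```

```text
t 4.62 lever -0.009 rad 121.0 F tool [ 6.6  0.1 -0.5] rel0.33 (array([ 0.9, 39.9, -7.8]), array([-19.5,   0. ,   0. ]))
```

Request:
{"fn": "carry_out", "kwargs": {
  "deltas": [
    [1,0.3,-0.8,0,0.4,0,0],
    [1,0.3,-1.6,0,0.8,0,0],
    [1,0.3,-2.4,0,1.1,0,0],
    [1,0.3,-3,0,1.4,0,0],
    [1,0.3,-3,0,1.4,0,0]
  ]
}}

```text
time_s: 5.25
eef_pos: [516.4, 62.3, 110.8]
ee_rot: [0.042, -0.706, 0.043, 0.706]
force: [-4.0, -3.8, -5.4]
grip_width: 0.272
```

```bash
python3 -c "
from h import *
rep()"
```

```text
t 5.25 lever -0.03 rad 121.0 F tool [5.4 4.2 3.5] rel0.33 (array([ 0.9, 42.3, -8.9]), array([-20.9,   0.1,  -0. ]))
```

Request:
{"fn": "carry_out", "kwargs": {
  "deltas": [
    [1,0,-0.4,0.1,0.1,0,0],
    [1,0,-0.8,0.3,0.2,0,0],
    [1,0,-1,0.4,0.3,0,0],
    [1,0,-1,0.4,0.3,0,0],
    [1,0,-1,0.4,0.3,0,0]
  ]
}}

```text
time_s: 5.88
eef_pos: [516.4, 62.4, 110.8]
ee_rot: [0.043, -0.706, 0.045, 0.706]
force: [-2.7, -10.2, -6.0]
grip_width: 0.273
```

```bash
python3 -c "
from h import *
rep()"
```

```text
t 5.88 lever -0.031 rad 121.0 F tool [ 6.  10.4  1.4] rel0.33 (array([ 0.9, 42.3, -9.1]), array([-21.2,   0. ,  -0.1]))
```

Request:
{"fn": "carry_out", "kwargs": {
  "deltas": [
    [1,0,12,-0.6,-5.7,0,0],
    [1,0,23.8,-2.4,-11.5,0,0],
    [1,0,35.5,-5.4,-17.2,0,0],
    [1,0,46.7,-9.5,-22.9,0,0],
    [1,0,57.5,-14.7,-28.6,0,0]
  ]
}}

```text
time_s: 6.5
eef_pos: [525.2, 4.7, 110.9]
ee_rot: [0.132, 0.696, 0.132, -0.693]
force: [9.6, 5.4, -12.7]
grip_width: 0.275
```

```bash
python3 -c "
from h import *
rep()"
```

```text
t 6.5 lever 0.459 rad 119.6 F tool [ 12.7  -1.5 -10.9] rel0.33 (array([  0.9, -15.5,  -0.7]), array([ 7.5, -0.2, -0. ]))
```

Request:
{"fn": "carry_out", "kwargs": {
  "deltas": [
    [1,0,8.4,-0.3,-4,0,0],
    [1,0,15.6,-1,-7.4,0,0],
    [1,0,21.5,-1.9,-10.3,0,0],
    [1,0,24.8,-2.6,-11.9,0,0],
    [1,0,24.8,-2.6,-11.9,0,0]
  ]
}}

```text
time_s: 7.12
eef_pos: [536.7, -17.0, 110.9]
ee_rot: [0.203, 0.679, 0.202, -0.676]
force: [7.7, 2.3, -10.3]
grip_width: 0.275
```

```bash
python3 -c "
from h import *
rep()"
```

```text
t 7.12 lever 0.665 rad 119.4 F tool [10.3  2.3 -7.6] rel0.33 (array([  0.9, -39.4,  -6.1]), array([19.2, -0.2, -0. ]))
```

Request:
{"fn": "carry_out", "kwargs": {
  "deltas": [
    [1,0.5,0.3,-0.7,-0.1,0,0],
    [1,0.5,0.6,-0.8,-0.3,0,0],
    [1,0.5,0.8,-0.9,-0.4,0,0],
    [1,0.5,1,-0.9,-0.5,0,0],
    [1,0.5,1,-0.9,-0.5,0,0]
  ]
}}

```text
time_s: 7.75
eef_pos: [537.1, -17.6, 110.8]
ee_rot: [0.206, 0.677, 0.206, -0.676]
force: [5.8, 1.4, -1.3]
grip_width: 0.271
```

```bash
sed -i 's/^P=.*/P=np.array([635.9,51.3]); A0=np.pi-.093/' h.py; python3 -c "
from h import *
rep();print(rot(ctrl.sense()['ee_rot']).as_matrix()[:2,1])"
```

```text
t 7.75 lever 0.702 rad 120.5 F tool [ 1.3  2.1 -5.6] rel0.33 (array([  0.8, -43.8,  -7.9]), array([20.3, -0.1, -0. ]))
[ 0.5568093  -0.83063989]
```

```bash
python3 - <<'E'
import numpy as np
c=lambda a:np.radians(a)
# complex plane: tool y dir and z dir in xy world
def comp(p,h,rows):  # h = bearing of tool y (world, rad); tool z = y rotated by -90 (x down)
    for y,z,r in rows:
        p=p+np.exp(1j*h)*(y-1j*z*1); h-=c(r)*-1 if 0 else c(r)
    return p,h
E
python3 - <<'E'
import sys; sys.path.insert(0,'.')
from h import *
# commanded pose at rest: measured there, less about 1 mm of give along -y
s=ctrl.sense()
q=rot([0.043,-0.706,0.045,0.706]); p=np.array([516.4,62.4,110.8])+q.apply([0,-1,0])
pts=[p]
for x,y,z,r in[(0,57.5,-14.7,-28.6),(0,24.8,-2.6,-11.9),(.5,1,-.9,-.5)]:
    p=p+q.apply([x,y,z]); q=q*R.from_rotvec(np.radians([r,0,0])); pts.append(p)
print(np.round(pts,1), s['eef_pos'])
s=dict(eef_pos=p,ee_rot=None)
def relc(p1,r1,p,q): return q.inv().apply(p1-p).round(1),np.degrees((q.inv()*r1).as_rotvec()).round(1)
z=p[2]
for th in(.6,.5,.4,.3,.22,.15,.08,.03,-.008): 
    a,b=target(th,z); print(th,relc(a,b,p,q)[0],relc(a,b,p,q)[1][0])
print('from .22')
p2,q2=target(.22,z)
for th in(.15,.08,.03,-.008): a,b=target(th,z); print(th,relc(a,b,p2,q2)[0],relc(a,b,p2,q2)[1][0])
E
```

```text
[[516.5  63.4 110.8]
 [524.    4.5 111. ]
 [535.5 -17.6 111. ]
 [536.8 -18.  110.5]] [537.08262836 -17.63766028 110.82485187]
0.6 [ -0.  -12.3  -1.3] 4.8
0.5 [ -0.1 -24.2  -2.9] 10.5
0.4 [ -0.1 -35.9  -5.7] 16.3
0.3 [ -0.1 -47.2  -9.7] 22.0
0.22 [ -0.1 -56.  -13.6] 26.6
0.15 [ -0.2 -63.4 -17.6] 30.6
0.08 [ -0.2 -70.4 -22.1] 34.6
0.03 [ -0.2 -75.3 -25.7] 37.5
-0.008 [ -0.2 -78.8 -28.5] 39.7
from .22
0.15 [-0.  -8.4 -0.3] 4.0
0.08 [ -0.  -16.7  -1.2] 8.0
0.03 [ -0.  -22.7  -2.2] 10.9
-0.008 [ -0.  -27.1  -3.1] 13.1
```

Request:
{"fn": "carry_out", "kwargs": {
  "deltas": [
    [1,0,-12.3,-1.3,4.8,0,0],
    [1,0,-24.2,-2.9,10.5,0,0],
    [1,0,-35.9,-5.7,16.3,0,0],
    [1,0,-47.2,-9.7,22,0,0],
    [1,0,-56,-13.6,26.6,0,0]
  ]
}}

```text
time_s: 8.38
eef_pos: [516.6, 36.2, 110.8]
ee_rot: [-0.044, -0.706, -0.043, 0.706]
force: [1.8, -2.1, -1.1]
grip_width: 0.274
```

Request:
{"fn": "carry_out", "kwargs": {
  "deltas": [
    [1,0,-8.4,-0.3,4,0,0],
    [1,0,-16.7,-1.2,8,0,0],
    [1,0,-22.7,-2.2,10.9,0,0],
    [1,0,-27.1,-3.1,13.1,0,0],
    [1,0,-27.1,-3.1,13.1,0,0]
  ]
}}

```text
time_s: 9.0
eef_pos: [516.2, 62.3, 110.8]
ee_rot: [0.035, -0.706, 0.037, 0.706]
force: [-1.3, -8.6, 1.7]
grip_width: 0.269
```

```bash
python3 -c "
from h import *
rep()"
```

```text
t 9.0 lever 0.002 rad 120.2 F tool [-1.7  8.7  0.4] rel0.33 (array([ 0.9, 38.6, -7. ]), array([-19.4,   0.1,  -0.2]))
```

Request:
{"fn": "carry_out", "kwargs": {
  "deltas": [
    [1,0,12,-0.6,-5.7,0,0],
    [1,0,23.8,-2.4,-11.5,0,0],
    [1,0,35.5,-5.4,-17.2,0,0],
    [1,0,46.7,-9.5,-22.9,0,0],
    [1,0,57.5,-14.7,-28.6,0,0]
  ]
}}

```text
time_s: 9.62
eef_pos: [525.1, 4.3, 110.8]
ee_rot: [-0.141, -0.693, -0.14, 0.693]
force: [2.8, 0.5, -1.6]
grip_width: 0.271
```

Request:
{"fn": "carry_out", "kwargs": {
  "deltas": [
    [1,0,8.4,-0.3,-4,0,0],
    [1,0,15.6,-1,-7.4,0,0],
    [1,0,21.5,-1.9,-10.3,0,0],
    [1,0,24.8,-2.6,-11.9,0,0],
    [1,0,24.8,-2.6,-11.9,0,0]
  ]
}}

```text
time_s: 10.25
eef_pos: [536.8, -17.5, 110.8]
ee_rot: [-0.211, -0.675, -0.21, 0.675]
force: [-3.2, -5.4, 3.9]
grip_width: 0.275
```

```bash
python3 -c "
from h import *
rep()
T=viewer.capture('top');S=viewer.capture('scene');W=viewer.capture('wrist')
cv2.imwrite('pics/s2.png',np.hstack([cv2.resize(T[140:260,140:320],(400,270)),cv2.resize(W[0:270,0:400],(400,270))])[:,:,::-1])"
```

```text
t 10.25 lever 0.7 rad 120.7 F tool [-3.9  2.7  5.7] rel0.33 (array([  0.8, -43.4,  -8.7]), array([21.1,  0.1, -0. ]))
```

View pics/s2.png

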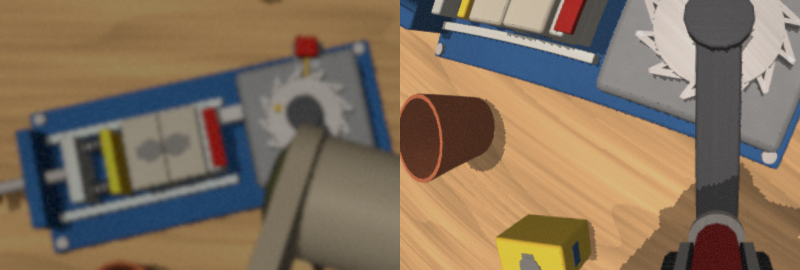

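The halves are now nearly together, with about a 1 px gap at (165,145) in the crop, and the far half is close to the yellow pad at (120,160). The squeeze is still free. Hand torque on the grip biases Fy, so I'll compute push from the moment about the pivot, using the wrist torque.

```bash
cat >> h.py <<'E'
def push():
    s=ctrl.sense(); d=s['eef_pos'][:2]-P; f=s['force']; m=s['wrist_torque'][2]
    F=(d[0]*f[1]-d[1]*f[0])/np.hypot(*d); print('push from force',round(-F,2),'from torque',round(-m/.12,2),'sum',round(-F-m/.12,2))
E
python3 -c "
from h import *
push()"
```

```text
push from force -2.73 from torque 2.58 sum -0.15
```

Request:
{"fn": "carry_out", "kwargs": {
  "deltas": [
    [1,0,0.3,-0.2,0.5,0,0],
    [1,0,0.6,-0.4,1.2,0,0],
    [1,0,0.6,-0.5,2,0,0],
    [1,0,0.6,-0.5,2,0,0],
    [1,0,0.6,-0.5,2,0,0]
  ]
}}

```text
time_s: 11.02
eef_pos: [536.7, -17.1, 110.8]
ee_rot: [-0.199, -0.677, -0.199, 0.68]
force: [-8.2, -2.4, 5.9]
grip_width: 0.271
```

```bash
python3 -c "
from h import *
rep();push()"
```

```text
t 11.03 lever 0.696 rad 120.5 F tool [-5.8 -2.5  8.2] rel0.33 (array([  0.8, -43.2,  -7.1]), array([19.1,  0.2,  0. ]))
push from force 2.71 from torque -1.14 sum 1.56
```

```bash
cat >> h.py <<'E'
def table(p,q,ths):
    for th in ths:
        a,b=target(th,p[2]); print(th,q.inv().apply(a-p).round(1),np.degrees((q.inv()*b).as_rotvec()).round(1)[0])
E
python3 - <<'E'
from h import *
p,q=target(.70,110.8); p=p+q.apply([0,.6,-.5]); q=q*R.from_rotvec(np.radians([2,0,0]))
table(p,q,(.6,.5,.4,.3,.2)); print(); table(*target(.2,110.8),(.13,.07,.03,-.008))
print('plain .70');table(*target(.70,110.8),(.6,.5,.4,.3,.2))
E
```

```text
0.6 [  0.  -12.6   0.3] 3.7
0.5 [  0.  -24.5  -1. ] 9.5
0.4 [  0.  -36.2  -3.6] 15.2
0.3 [  0.  -47.6  -7.3] 20.9
0.2 [  0.  -58.6 -12.2] 26.6

0.13 [ 0.  -8.4 -0.3] 4.0
0.07 [  0.  -15.6  -1. ] 7.4
0.03 [  0.  -20.3  -1.7] 9.7
-0.008 [  0.  -24.8  -2.6] 11.9
plain .70
0.6 [ -0.  -12.   -0.6] 5.7
0.5 [ -0.  -23.8  -2.4] 11.5
0.4 [ -0.  -35.5  -5.4] 17.2
0.3 [ -0.  -46.7  -9.5] 22.9
0.2 [ -0.  -57.5 -14.7] 28.6
```

Return, then stroke 3 with the same forward tables.

Request:
{"fn": "carry_out", "kwargs": {
  "deltas": [
    [1,0,-12.6,0.3,3.7,0,0],
    [1,0,-24.5,-1,9.5,0,0],
    [1,0,-36.2,-3.6,15.2,0,0],
    [1,0,-47.6,-7.3,20.9,0,0],
    [1,0,-58.6,-12.2,26.6,0,0]
  ]
}}

```text
time_s: 11.65
eef_pos: [516.2, 39.0, 110.8]
ee_rot: [-0.037, -0.706, -0.036, 0.706]
force: [1.7, -1.8, 1.5]
grip_width: 0.266
```

Request:
{"fn": "carry_out", "kwargs": {
  "deltas": [
    [1,0,-8.4,-0.3,4,0,0],
    [1,0,-15.6,-1,7.4,0,0],
    [1,0,-20.3,-1.7,9.7,0,0],
    [1,0,-24.8,-2.6,11.9,0,0],
    [1,0,-24.8,-2.6,11.9,0,0]
  ]
}}

```text
time_s: 12.28
eef_pos: [516.1, 62.4, 110.8]
ee_rot: [0.034, -0.706, 0.037, 0.707]
force: [-4.2, -13.2, 4.1]
grip_width: 0.272
```

```bash
python3 -c "
from h import *
rep()"
```

```text
t 12.28 lever 0.001 rad 120.3 F tool [-4.  13.5  2.9] rel0.33 (array([ 0.9, 38.7, -7.1]), array([-19.4,   0.1,  -0.2]))
```

Request:
{"fn": "carry_out", "kwargs": {
  "deltas": [
    [1,0,12,-0.6,-5.7,0,0],
    [1,0,23.8,-2.4,-11.5,0,0],
    [1,0,35.5,-5.4,-17.2,0,0],
    [1,0,46.7,-9.5,-22.9,0,0],
    [1,0,57.5,-14.7,-28.6,0,0]
  ]
}}

```text
time_s: 12.9
eef_pos: [525.0, 4.6, 110.8]
ee_rot: [-0.14, -0.693, -0.14, 0.693]
force: [-0.8, -1.0, 1.3]
grip_width: 0.27
```

Request:
{"fn": "carry_out", "kwargs": {
  "deltas": [
    [1,0,8.4,-0.3,-4,0,0],
    [1,0,15.6,-1,-7.4,0,0],
    [1,0,21.5,-1.9,-10.3,0,0],
    [1,0,24.8,-2.6,-11.9,0,0],
    [1,0,24.8,-2.6,-11.9,0,0]
  ]
}}

```text
time_s: 13.52
eef_pos: [536.9, -17.2, 110.8]
ee_rot: [-0.211, -0.675, -0.21, 0.675]
force: [-3.2, -4.6, 4.2]
grip_width: 0.271
```

```bash
python3 -c "
from h import *
rep();push()"
```

```text
t 13.53 lever 0.699 rad 120.4 F tool [-4.2  1.9  5.3] rel0.33 (array([  0.7, -43.3,  -8.4]), array([21.1,  0.1, -0. ]))
push from force -1.94 from torque 1.96 sum 0.02
```

Request:
{"fn": "carry_out", "kwargs": {
  "deltas": [
    [1,0,-12,-0.6,5.7,0,0],
    [1,0,-23.8,-2.4,11.5,0,0],
    [1,0,-35.5,-5.4,17.2,0,0],
    [1,0,-46.7,-9.5,22.9,0,0],
    [1,0,-57.5,-14.7,28.6,0,0]
  ]
}}

```text
time_s: 14.15
eef_pos: [516.5, 39.3, 110.8]
ee_rot: [0.036, 0.706, 0.036, -0.706]
force: [2.4, -1.1, 0.8]
grip_width: 0.275
```

Request:
{"fn": "carry_out", "kwargs": {
  "deltas": [
    [1,0,-8.4,-0.3,4,0,0],
    [1,0,-15.6,-1,7.4,0,0],
    [1,0,-20.3,-1.7,9.7,0,0],
    [1,0,-24.3,-2.4,11.9,0,0],
    [1,0,-24.3,-2.4,11.9,0,0]
  ]
}}

```text
time_s: 14.78
eef_pos: [516.5, 62.3, 110.7]
ee_rot: [-0.035, 0.706, -0.037, -0.706]
force: [-0.9, -10.1, 2.8]
grip_width: 0.269
```

```bash
python3 -c "
from h import *
rep()"
```

```text
t 14.78 lever 0.002 rad 119.9 F tool [-2.8 10.2 -0.2] rel0.33 (array([ 0.9, 38.6, -6.7]), array([-19.4,   0. ,  -0.2]))
```

Request:
{"fn": "carry_out", "kwargs": {
  "deltas": [
    [1,0,12,-0.6,-5.7,0,0],
    [1,0,23.8,-2.4,-11.5,0,0],
    [1,0,35.5,-5.4,-17.2,0,0],
    [1,0,46.7,-9.5,-22.9,0,0],
    [1,0,57.5,-14.7,-28.6,0,0]
  ]
}}

```text
time_s: 15.4
eef_pos: [525.5, 4.4, 110.8]
ee_rot: [0.14, 0.693, 0.14, -0.693]
force: [1.8, 0.8, 1.0]
grip_width: 0.274
```

Request:
{"fn": "carry_out", "kwargs": {
  "deltas": [
    [1,0,8.4,-0.3,-4,0,0],
    [1,0,15.6,-1,-7.4,0,0],
    [1,0,20.5,-1.7,-9.8,0,0],
    [1,0,23.6,-2.3,-11.3,0,0],
    [1,0,24.8,-2.6,-11.9,0,0]
  ]
}}

```text
time_s: 16.02
eef_pos: [537.4, -17.3, 110.8]
ee_rot: [0.211, 0.675, 0.21, -0.675]
force: [0.7, 3.2, 2.1]
grip_width: 0.276
```

```bash
python3 -c "
from h import *
rep();push()"
```

```text
t 16.02 lever 0.701 rad 120.1 F tool [-2.1 -2.3 -2.4] rel0.33 (array([  0.8, -43.6,  -8.1]), array([21.1, -0. , -0. ]))
push from force 2.25 from torque 1.27 sum 3.52
```

Request:
{"fn": "carry_out", "kwargs": {
  "deltas": [
    [1,0,0.2,0,0,0,0],
    [1,0,0.4,0,0,0,0],
    [1,0,0.6,0,0,0,0],
    [1,0,0.6,0,0,0,0],
    [1,0,0.6,0,0,0,0]
  ]
}}

```text
time_s: 16.65
eef_pos: [537.4, -17.2, 110.7]
ee_rot: [-0.211, -0.675, -0.211, 0.675]
force: [-2.5, -0.6, 5.5]
grip_width: 0.27
```

```bash
python3 -c "
from h import *
rep();push()
T=viewer.capture('top');W=viewer.capture('wrist')
cv2.imwrite('pics/s4.png',np.hstack([cv2.resize(T[140:260,140:320],(400,270)),cv2.resize(W[0:150,0:330],(400,270))])[:,:,::-1])"
```

```text
t 16.65 lever 0.7 rad 120.0 F tool [-5.5 -0.9  2.4] rel0.33 (array([  0.7, -43.5,  -8.1]), array([21.1,  0. ,  0. ]))
push from force 0.94 from torque 1.04 sum 1.98
```

View pics/s4.png

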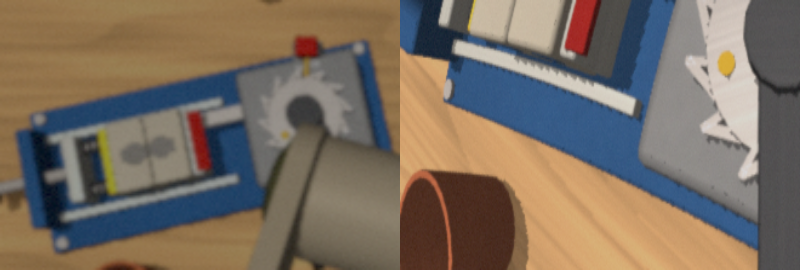

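The halves are now touching each other and the pad (108,160), and the jaw has advanced four teeth. Push is still light (about 2–3.5 N), so another stroke is safe.

Request:
{"fn": "carry_out", "kwargs": {
  "deltas": [
    [1,0,-12.6,-0.6,5.7,0,0],
    [1,0,-24.4,-2.4,11.5,0,0],
    [1,0,-36.1,-5.4,17.2,0,0],
    [1,0,-47.3,-9.5,22.9,0,0],
    [1,0,-58.1,-14.7,28.6,0,0]
  ]
}}

```text
time_s: 17.38
eef_pos: [516.9, 39.1, 110.7]
ee_rot: [0.037, 0.707, 0.036, -0.706]
force: [3.5, 0.8, 2.2]
grip_width: 0.268
```

Request:
{"fn": "carry_out", "kwargs": {
  "deltas": [
    [1,0,-8.4,-0.3,4,0,0],
    [1,0,-15.6,-1,7.4,0,0],
    [1,0,-20.3,-1.7,9.7,0,0],
    [1,0,-24.6,-2.6,11.9,0,0],
    [1,0,-24.6,-2.6,11.9,0,0]
  ]
}}

```text
time_s: 18.0
eef_pos: [516.9, 62.2, 110.7]
ee_rot: [-0.035, 0.707, -0.037, -0.706]
force: [-0.9, -10.3, 4.1]
grip_width: 0.271
```

```bash
python3 -c "
from h import *
rep()"
```

```text
t 18.0 lever 0.001 rad 119.5 F tool [-4.  10.3 -0.2] rel0.33 (array([ 0.8, 38.7, -6.3]), array([-19.4,  -0. ,  -0.2]))
```

Request:
{"fn": "carry_out", "kwargs": {
  "deltas": [
    [1,0,12,-0.6,-5.7,0,0],
    [1,0,23.8,-2.4,-11.5,0,0],
    [1,0,35.5,-5.4,-17.2,0,0],
    [1,0,46.7,-9.5,-22.9,0,0],
    [1,0,57.5,-14.7,-28.6,0,0]
  ]
}}

```text
time_s: 18.62
eef_pos: [525.6, 5.4, 110.7]
ee_rot: [0.14, 0.693, 0.141, -0.693]
force: [1.9, 5.9, 2.6]
grip_width: 0.272
```

Request:
{"fn": "carry_out", "kwargs": {
  "deltas": [
    [1,0,8.4,-0.3,-4,0,0],
    [1,0,15.6,-1,-7.4,0,0],
    [1,0,20.5,-1.7,-9.8,0,0],
    [1,0,23.6,-2.3,-11.3,0,0],
    [1,0,24.8,-2.6,-11.9,0,0]
  ]
}}

```text
time_s: 19.25
eef_pos: [537.1, -16.2, 110.7]
ee_rot: [-0.21, -0.675, -0.211, 0.675]
force: [-3.6, 4.5, 6.7]
grip_width: 0.272
```

```bash
python3 -c "
from h import *
rep();push()"
```

```text
t 19.25 lever 0.692 rad 119.7 F tool [-6.7 -5.7  0.4] rel0.33 (array([  0.7, -42.5,  -7.7]), array([21.1, -0. ,  0.1]))
push from force 5.71 from torque 3.63 sum 9.34
```

Request:
{"fn": "carry_out", "kwargs": {
  "deltas": [
    [1,0,0.2,0,0,0,0],
    [1,0,0.4,0,0,0,0],
    [1,0,0.6,0,0,0,0],
    [1,0,0.6,0,0,0,0],
    [1,0,0.6,0,0,0,0]
  ]
}}

```text
time_s: 19.88
eef_pos: [537.3, -16.5, 110.7]
ee_rot: [-0.21, -0.675, -0.211, 0.675]
force: [-3.4, 5.1, 6.4]
grip_width: 0.273
```

```bash
python3 -c "
from h import *
rep();push()"
```

```text
t 19.88 lever 0.695 rad 119.7 F tool [-6.4 -6.1 -0.1] rel0.33 (array([  0.8, -42.8,  -7.7]), array([21.1,  0. ,  0.1]))
push from force 6.1 from torque 2.6 sum 8.71
```

Push rose to about 6–9 N, which is a squeeze of roughly 45–65 N: firm. I'll creep a touch further so the tooth is surely caught, then return to rest.

Request:
{"fn": "carry_out", "kwargs": {
  "deltas": [
    [1,0,0.3,0,-0.1,0,0],
    [1,0,0.6,-0.1,-0.3,0,0],
    [1,0,0.9,-0.1,-0.4,0,0],
    [1,0,1.2,-0.1,-0.5,0,0],
    [1,0,1.2,-0.1,-0.5,0,0]
  ]
}}

```text
time_s: 20.5
eef_pos: [537.9, -17.4, 110.7]
ee_rot: [-0.213, -0.674, -0.214, 0.674]
force: [-3.4, 4.5, 7.3]
grip_width: 0.274
```

```bash
python3 -c "
from h import *
rep();push()"
```

```text
t 20.5 lever 0.705 rad 119.7 F tool [-7.3 -5.7  0.2] rel0.33 (array([  0.8, -43.9,  -8.1]), array([21.6,  0. ,  0.1]))
push from force 5.66 from torque 2.34 sum 8.01
```

Request:
{"fn": "carry_out", "kwargs": {
  "deltas": [
    [1,0,-13.6,-0.7,6.2,0,0],
    [1,0,-25.6,-2.6,12,0,0],
    [1,0,-37.3,-5.7,17.7,0,0],
    [1,0,-48.5,-9.9,23.4,0,0],
    [1,0,-59.3,-15.2,29.1,0,0]
  ]
}}

```text
time_s: 21.12
eef_pos: [517.2, 39.0, 110.8]
ee_rot: [0.037, 0.707, 0.036, -0.705]
force: [5.4, -3.4, -0.2]
grip_width: 0.277
```

```bash
python3 -c "
from h import *
rep();push()"
```

```text
t 21.12 lever 0.196 rad 119.3 F tool [ 0.2  3.9 -5. ] rel0.33 (array([ 0.8, 16. , -0.4]), array([-7.7, -0.1, -0. ]))
push from force -3.89 from torque -1.25 sum -5.14
```

Request:
{"fn": "carry_out", "kwargs": {
  "deltas": [
    [1,0,-8.4,-0.3,4,0,0],
    [1,0,-15.6,-1,7.4,0,0],
    [1,0,-20.3,-1.7,9.7,0,0],
    [1,0,-24.6,-2.6,11.9,0,0],
    [1,0,-24.6,-2.6,11.9,0,0]
  ]
}}

```text
time_s: 21.75
eef_pos: [517.2, 62.2, 110.7]
ee_rot: [-0.035, 0.707, -0.037, -0.706]
force: [0.7, -9.5, 2.9]
grip_width: 0.273
```

```bash
python3 -c "
from h import *
rep();push()"
```

```text
t 21.75 lever 0.001 rad 119.2 F tool [-2.8  9.3 -1.6] rel0.33 (array([ 0.8, 38.7, -6. ]), array([-19.4,  -0.1,  -0.2]))
push from force -9.36 from torque -0.95 sum -10.3
```

Read standing at 0.705 rad, the push was 8 N, about 57 N of squeeze. On the way back it reversed sign, so the pawl caught. Next I relax against the stop, open and retreat.

Request:
{"fn": "carry_out", "kwargs": {
  "deltas": [
    [1,0,0.6,0,0,0,0],
    [0.3,0,0.6,0,0,0,0],
    [-1,0,0.6,0,0,0,0],
    [-1,0,0.6,0,0,0,0],
    [-1,0,0.6,0,0,0,0]
  ]
}}

```text
time_s: 22.38
eef_pos: [516.6, 62.7, 110.4]
ee_rot: [0.036, -0.706, 0.036, 0.706]
force: [-0.1, -0.2, 0.4]
grip_width: 0.962
```

Request:
{"fn": "carry_out", "kwargs": {
  "deltas": [
    [-1,0,0,0,0,0,0],
    [-1,-20,0,0,0,0,0],
    [-1,-60,0,0,0,0,0],
    [-1,-110,0,0,0,0,0],
    [-1,-140,0,0,0,0,0]
  ]
}}

```text
time_s: 23.0
eef_pos: [517.0, 62.6, 253.0]
ee_rot: [-0.036, 0.707, -0.036, -0.705]
force: [0.4, 0.4, -0.3]
grip_width: 1.001
```

Request:
{"fn": "carry_out", "kwargs": {
  "deltas": [
    [-1,0,30,30,0,0,0],
    [-1,0,60,60,0,0,0],
    [-1,0,90,80,0,0,0],
    [-1,0,120,100,0,0,0],
    [-1,0,120,100,0,0,0]
  ]
}}

```text
time_s: 23.62
eef_pos: [404.2, -47.7, 250.8]
ee_rot: [-0.037, 0.706, -0.037, -0.706]
force: [0.2, -0.5, -0.4]
grip_width: 1.003
```

```bash
python3 -c "
from h import *
s=ctrl.sense();print(s['time_s'],s['eef_pos'],s['force'],s['grip_width'])
T=viewer.capture('top');S=viewer.capture('scene')
m,b=blobs(T,(0,190,90),(4,255,255)); print([x for x in b if 130<x[1][0]<460 and x[1][1]>130])
cv2.imwrite('pics/end.png',np.hstack([cv2.resize(T[130:300,140:320],(420,397)),cv2.resize(S[140:290,230:430],(380,397))])[:,:,::-1])
for st,c in b:
  if 130<c[0]<460 and c[1]>215:
    g=onplane('top',*c,159)[:2]; d=g-P; print('lever',(np.arctan2(d[1],d[0])-A0)%(2*np.pi),np.hypot(*d))"
```

```text
23.625 [404.23224328 -47.65111255 250.76629297] [ 0.16262308 -0.4711202  -0.44856133] 1.002910557699856
[([273, 157, 10, 8, 68], [277.5, 160.5]), ([223, 191, 9, 24, 106], [226.6, 203.0]), ([263, 241, 11, 9, 83], [267.9, 245.1])]
lever 0.027580447325038726 118.11979771880115
```

View pics/end.png

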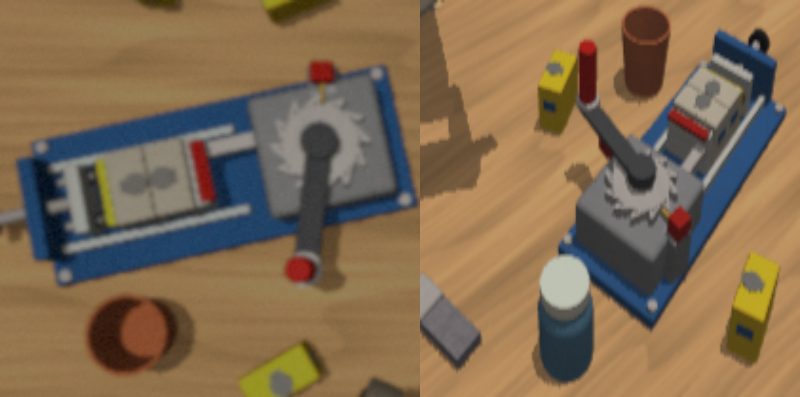

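The lever is at rest (0.03 rad from the image), the halves are upright and closed against the pad, and the jaw has moved about 39 mm, which is 5 teeth. The cup, jar and brush are in place, so I'm handing in.

```bash
python3 -c "
from rig import order
print(order.finish_job())"
```

```text
the job is handed in; nothing more can be done
None
```

I gripped the red upright grip, brought the lever to its rest stop, pumped five full strokes, then returned it to rest, let go and retreated. The job was handed in at about 24 s of the 72 s; no verdict was reported.

- **Strokes:** Strokes 1–4 were light, about 0–3.5 N of push. The fifth read about 8 N standing at 0.705 rad, which is a squeeze of roughly 57 N, so I stopped there.
- **Last checks:** The final image shows:
  - The jaw has moved about 39 mm, which matches five teeth.
  - The two halves are upright and closed against the pad.
  - The lever is about 0.03 rad from rest.
  - The cup, jar and brush look undisturbed, judged by eye only.
  - With the gripper clear, the force reading is near zero.
- **Disagreement:** The sideways force reading alone was misleading, at times with the wrong sign, because my hand's turning added torque on the grip. I corrected it with the wrist torque. Force alone on the fifth stroke read about 5.7–6.1 N, and the corrected value was 8.0–8.7 N. Both fall within the allowed 28–115 N of squeeze.

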